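# Open the steam boiler's pressure cap

## Robot

A 6-joint arm with a two-finger parallel gripper is mounted at the origin on the work surface. World frame = base frame: x ahead of the robot, y to its left, z up, the work surface at z = 0. Lengths are in m, angles in degrees, forces in N, time in s.
With the tool pointing down it reaches from about 0.4 to 0.825 m from the base axis. Payload 7 kg.
Tool frame: the origin (TCP) lies between the finger pads; the fingertips stand 22 mm ahead of it and the grasp point (between the pads) lies 3 mm ahead of it; z points along the fingers, y is the direction in which the jaws open and shut (so a half turn about z gives the same grasp; the last joint's range is limited). The gripper opens to 88 mm and grips with 3 to 60 N. Pads are 19 mm wide; open, the fingers measure 130 mm over their backs; the gripper's body (78 mm by 193 mm) begins 47 mm behind the grasp point.
Start: joints at [83.887, 20.546, 0.682, 0, -70.136, -16.507], TCP at [0.26, 0.623, 0.249] pointing down, gripper open.
Joint ranges: [-176.03, 176.03], [-82.01, 121.73], [-58.28, 71.71], [-173.87, 95.51], [-174.79, -0.11], [-173.66, 173.66]. Speed limits (degrees/s): [136.94, 136.94, 172.46, 180, 180, 180].

## Interface

Orientations are given as [roll, pitch, yaw] about the fixed x, y, z axes, in that order (R = Rz(yaw) Ry(pitch) Rx(roll)).
In Python, from plant import telemetry, cams, r gives the robot as it stands.
- The arm moves only by the tool carry_out, never from a script. Its argument "commands" is one flat list of numbers, 5 for each row, row after row: the shift along the world's x, y, z as a fraction of full scale, then the turn about the world's z as a fraction of full scale, then the gripper's target within -1 to 1 (shut at 1, half-way at 0, fully open at -1). In form: [x, y, z, turn, claw, x, y, z, turn, claw, ...]. A call has 1 to 8 rows; each row shifts and turns the commanded pose from where the row before left it; what a row does not reach is not made up. Full scale, the value 1, is 0.04 m for a shift and 4 degrees for a turn. A row lasts 1/10 s, in which the tool goes at most 50 mm and 8.59 degrees, less where a joint would pass 70% of its speed; a pose out of reach is approached as far as the arm can. A call with a number of a shift or a turn outside -1 to 1 is refused whole. A call with a gripper value outside its range is refused whole. The fingers move at their own pace and stop on an object; "grip_force" is the grip in N (left out, the last holds). Time passes only in rows, so rows that do not move let the fingers close. It gives the time, the measured TCP pose, the force and the opening at its end, in the units of the state.
- telemetry.get_state(): the state, without advancing time (a new reading comes with each control period).
- cams.capture(name): name is "scene" or "top"; returns a dict with "frame" (480x640x3 uint8, red, green, blue), "camera_matrix" (3x3 intrinsics, pixels), "camera_from_world" (4x4, takes a point from world to camera coordinates). Camera axes: x right, y down, z forward; pixel columns grow to the right and rows downward; lengths in m; the calibration is good to about 2 mm. A picture is of the moment at which its call begins. There is no depth.
- r.close_job(): hands the job in, once; it reports no verdict.
The state is a dict: "time_s": time; "joints": joint angles; "qd": joint speeds; "joint_torque": joint torques, N m; "tcp_pos": TCP position; "eef_rot": TCP orientation; "contact_force": force on the tool from outside, world axes, zero at the start; "moment": the same for the moment, N m; "gripper_width": finger opening in m.
Only numpy, scipy, OpenCV 4.12 (cv2) and the standard library are available. Lean on these libraries where they do the work, as an engineer would, in place of code of your own. Each camera call takes 0.05 s, during which the arm holds its last target. There are 200 camera calls.

## Task

Open the steam boiler: turn its red pressure cap anticlockwise to the first stop without pressing it and leave it up there for about a second to vent, then press it gently down until it bottoms and turn it on, past the stop, to its end. Lift the cap off and set it down softly, upright, in the white tray. Do not force the cap, and leave the jars and other things where they stand.

Things in the scene. Friction and masses are not known exactly. Their poses are not given: they have to be found in the camera images.
- cap: Loose red pressure cap, 0.16 to 0.26 kg. Origin: centre of the underside of its brass plug (38 mm wide); x along the wing bar, white mark at its +x end; z up. Red disc 76 mm wide, its top 38 mm, lower edge 16 mm above the origin; fingers may bear on it. Two lugs 10 mm wide, 5 mm high at the plug's foot along +x and -x, 56 mm tip to tip. Starts closed in the boiler's neck.
- bar (a point): Middle of the cap's red wing bar, the thing to grip, 51 mm above the cap's origin. The bar is 60 mm long (cap x), 14 mm thick (cap y) and stands from 38 to 64 mm above the cap's origin.
- boiler: Steel steam boiler, fixed, standing left or right, turned up to 0.5 rad. Tank 200 mm wide, 140 mm high; black handles at +y, -y reach 123 mm out at 92 mm height; gauge at +x, switch box at -x. Origin: centre of its underside; z up. The closed cap's origin is 160 mm above it, on its axis. Cap angle = yaw of cap x from boiler x, anticlockwise from above positive; closed = 0 to 0.12 rad.
- neck (a point): Centre of the top of the brass neck, 175 mm above the boiler's origin, 70 mm wide. First stop at cap angle 0.59 to 0.65 rad, hard end at 1.41 rad, where the lugs are free to rise through slots (0.1 rad play) and the cap lifts straight up. Turning takes about 0.1 N m, up to 0.3 N m held down.
- stop (a point): Point on the boiler's axis, 165 mm above its origin, where lugs and first stop meet inside the neck. A spring carries the closed cap: pressing it takes 3 to 5 N at first, 0.3 N more per mm. It clears the stop 3 to 13 mm down and bottoms hard 2 mm lower (5 to 15 mm): this differs between boilers, is not to be seen and must be felt. Over 35 N between cap and boiler is forcing it.
- tray: White tray, fixed, 150 x 150 mm, rim 20 mm high, walls 4 mm, open on top. Origin: centre of its underside; the inner floor is 4 mm above it.
- jar_rasp: Bystander: squat raspberry-red glass jar, 80 mm wide, 68 mm high; origin in the middle of its underside.
- jar_jam: Bystander: dark red jar, 76 mm wide, 85 mm high; origin in the middle of its underside.
- jar_tall: Bystander: tall red jar, 72 mm wide, 120 mm high; origin in the middle of its underside.
- jar_peach: Bystander: big orange jar, 96 mm wide, 140 mm high; origin in the middle of its underside.
- band: Bystander: loose aluminium screw band (ring), 86 mm wide, 16 mm high; origin in the middle of its underside.
- ladle: Bystander: wooden spoon lying flat, 220 mm long, 20 mm thick; origin in the middle of its underside.
- bowl: Bystander: white bowl, 120 mm wide, 50 mm high; origin in the middle of its underside.

How it is judged (in metres and radians):
On the way, in this order (a step that is already met when the one before it is completed fails the run):
1. the cap stands at the first stop (cap angle 0.53 to 0.75 rad), not pressed (within 1.5 mm of its closed height), for 0.7 s (angle between the x axis of cap and the x axis of boiler, either way round between 0.53 and 0.75 rad and z of cap in the frame of boiler between 0.1585 and 0.1625 m), for 0.7 s.
2. the cap, still in the neck, is turned past the stop to at least 1.2 rad (angle between the x axis of cap and the x axis of boiler, either way round above 1.2 rad and z of cap in the frame of boiler below 0.17 m and horizontal distance between cap and boiler below 0.006 m), for 0.05 s.
At the end, for the whole second after the job is handed in: The cap stands upright (within 0.1 rad) and at rest on the tray's floor: its origin within 60 mm of the tray's centre and 1 to 8 mm above the tray's underside (horizontal distance between cap and tray below 0.06 m and z of cap in the frame of tray between 0.001 and 0.008 m and angle between cap's own z axis and vertical below 0.1 rad and linear speed of cap below 0.02 m/s and angular speed of cap below 0.2 rad/s); the robot touches nothing.
It fails at once if the cap is forced: more than 35 N between the cap and the boiler (contact force between cap and boiler above 35 N).
It fails at once if the cap is dropped or banged into the tray: it comes down on the tray's floor (last 20 mm) at over 0.5 m/s (horizontal distance between cap and tray below 0.07 m and z of cap in the frame of tray below 0.024 m and linear speed of cap above 0.5 m/s).
It fails at once if a bystander is moved by more than 30 mm (distance of any of jar_rasp, jar_jam, jar_tall, jar_peach, band, ladle, bowl from where it was at the start of the episode above 0.03 m).
It also fails if it takes over 69 s, if anything falls off the work surface, if the arm or the gripper's body presses on something with over 40 N, if the wrist force passes 120 N, or if a joint passes its speed limit or range.

## Working session

There is one attempt and no reset: what is moved stays moved. The work goes in short steps, Python scripts to look and compute and a tool call to move; the robot and the scene stay as the last step left them, time stands still between calls to the robot, and variables do not carry over. Pictures are saved under pics/ and viewed, about 8 in all and at most 12, crops included, and the job is handed in when it is done.

Besides the shell and the picture viewer there is one more tool, called after "Request:" as a command line: name --argument value ..., lists and objects as JSON in quotes. carry_out: Moves the arm, as the interface text tells. Shift numbers are shares of 0.04 m and turn numbers shares of 4 degrees, none past 1 either way. Its arguments: {"type":"object","properties":{"commands":{"type":"array"},"grip_force":{"type":"number"}},"required":["commands"]}

```bash
mkdir -p pics; cat > h.py <<'E'
import numpy as np,cv2
from plant import telemetry,cams,r
def cap(n,f):
    c=cams.capture(n); cv2.imwrite('pics/'+f+'.png',c['frame'][:,:,::-1]); np.savez('pics/'+f,K=c['camera_matrix'],T=c['camera_from_world']); return c
def ray(f,u,v,z):
    d=np.load('pics/'+f+'.npz');K,T=d['K'],d['T'];R,t=T[:3,:3],T[:3,3]
    o=-R.T@t; g=R.T@np.linalg.solve(K,[u,v,1]); return o+g*(z-o[2])/g[2]
def proj(f,p):
    d=np.load('pics/'+f+'.npz');K,T=d['K'],d['T'];q=K@(T[:3,:3]@np.array(p)+T[:3,3]);return q[:2]/q[2]
E
python3 - <<'E'
from h import *
for n in('scene','top'):
    c=cap(n,n+'1');T=c['camera_from_world'];print(n,-T[:3,:3].T@T[:3,3],c['camera_matrix'][0,0])
print(telemetry.get_state())
E
```

```text
scene [1.0310005  0.59048907 0.8038598 ] 440.08374403185013
top [0.44846757 0.00734539 1.49310725] 606.7483840880234
{'time_s': 0.1, 'joints': array([ 8.38863379e+01,  2.05881156e+01,  6.40039464e-01, -1.80795179e-02,
       -7.01361806e+01, -1.65066028e+01]), 'qd': array([-0.03601841,  0.03926365,  0.20230141,  0.01577005,  0.04935716,
        0.06610736]), 'joint_torque': array([-2.48065655e-03, -5.84165955e+01,  2.93752116e+01,  7.01548308e+00,
        1.02076528e-02, -4.11791859e-05]), 'tcp_pos': array([0.25948817, 0.62269767, 0.24771414]), 'eef_rot': array([ 1.79914386e+02, -7.64538141e-03, -2.26264148e+01]), 'contact_force': array([ 0.46690124,  0.38676781, -0.97121591]), 'moment': array([-0.01473103,  0.03653018, -0.0586827 ]), 'gripper_width': 0.08766947503693305}
```

View pics/top1.png

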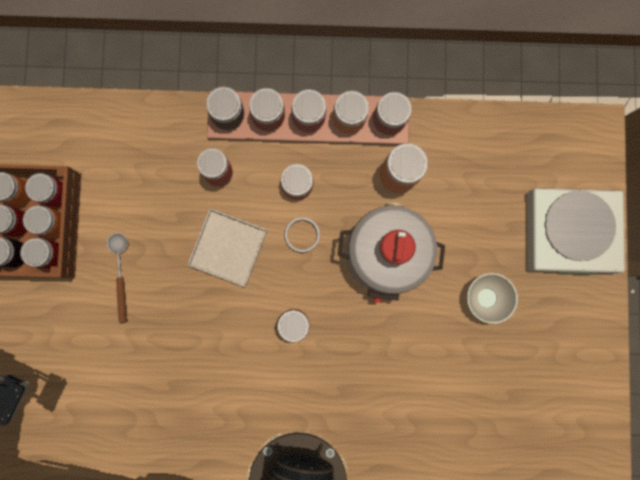

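View pics/scene1.png

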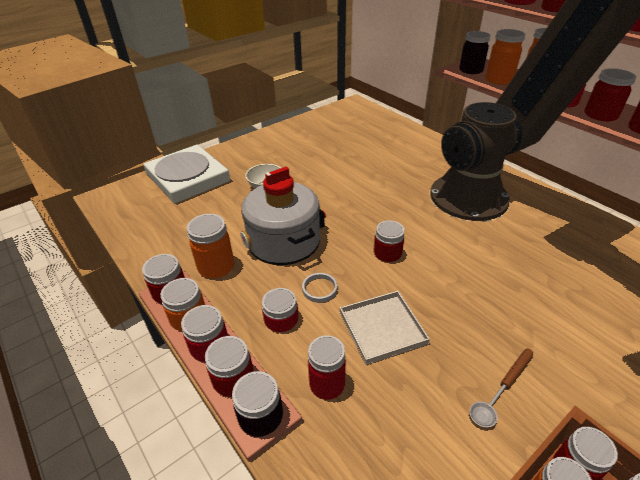

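The top view has world +x up and +y to the left. The boiler is at about (393,250), the cap at (398,247) and the tray at (228,248). I'll enlarge the boiler in both views.

```bash
python3 - <<'E'
from h import *
a=cv2.imread('pics/top1.png')[190:310,325:455];b=cv2.imread('pics/scene1.png')[160:280,225:345]
a=cv2.resize(a,(0,0),fx=4,fy=4,interpolation=cv2.INTER_CUBIC)[:, :520]
b=b[0:60,25:95];b=cv2.resize(b,(280,240),interpolation=cv2.INTER_CUBIC)
o=np.zeros((480,800,3),np.uint8);o[:,:520]=a;o[:240,520:]=b;cv2.imwrite('pics/c1.png',o)
for p in[(190,0),(208,0)]:pass
# red seg in top, disc centroid
im=cv2.imread('pics/top1.png').astype(int);m=((im[:,:,2]>110)&(im[:,:,1]<60)).astype(np.uint8);m[:200]=0;m[290:]=0;m[:,:370]=0;m[:,430:]=0
c=max(cv2.findContours(m,0,2)[0],key=cv2.contourArea);print(cv2.boundingRect(c),cv2.minEnclosingCircle(c))
for u,v in[(210,210),(265.5,234),(245,286),(189,263)]:print(ray('top1',u,v,.02))
E
```

```text
(381, 234, 21, 30) ((393.4220886230469, 248.7467498779297), 14.970479965209961)
[0.64399251 0.23188813 0.02      ]
[0.58907179 0.09432366 0.02      ]
[0.46131404 0.13953575 0.02      ]
[0.51300166 0.2772474  0.02      ]
```

View pics/c1.png

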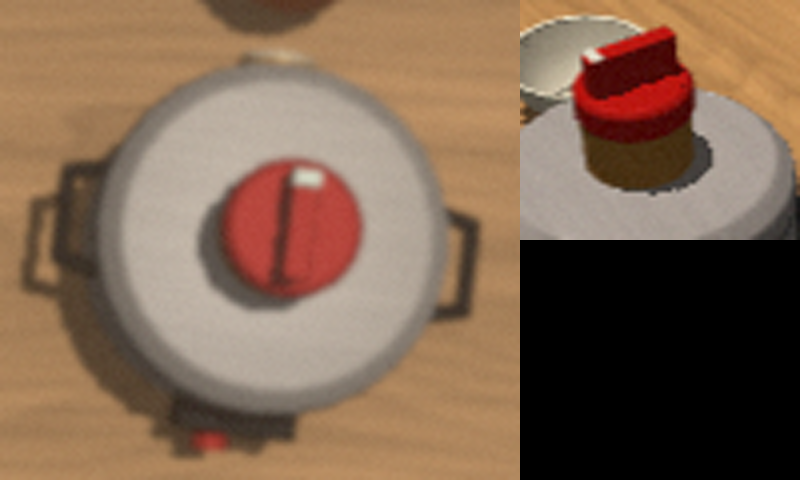

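```bash
python3 - <<'E'
from h import *
P=lambda x,y:((x+.5)/4-.5+325,(y+.5)/4-.5+190)
def pr(n,x,y,z):
    w=ray('top1',*P(x,y),z);print(n,w.round(4));return w
pr('disc',291,227.5,.195)
l,rr=pr('hl',63,215,.092),pr('hr',472,268,.092);d=l-rr;print('boiler c',(l+rr)/2,'yaw',np.degrees(np.arctan2(-d[0],d[1])),np.linalg.norm(d))
pr('tank',273,239,.138)
a,b=pr('bar+',308,170,.224),pr('bar-',296,280,.224);d=a-b;print((a+b)/2,np.degrees(np.arctan2(d[1],d[0])),np.linalg.norm(d))
# scene view: white mark end of bar & other end (crop x4, top-left at 250,160)
Q=lambda x,y:((x-520+.5)/4-.5+250,(y+.5)/4-.5+160)
a=ray('scene1',*Q(592,53),.224);b=ray('scene1',*Q(667,32),.224);d=a-b;print(a,b,(a+b)/2,np.degrees(np.arctan2(d[1],d[0])))
E
```

```text
disc [ 0.5537 -0.2     0.195 ]
hl [ 0.5655 -0.0841  0.092 ]
hr [ 0.5416 -0.3217  0.092 ]
boiler c [ 0.55355602 -0.20290457  0.092     ] yaw -5.731132163217235 0.23884932127717365
tank [ 0.5516 -0.1991  0.138 ]
bar+ [ 0.582  -0.2038  0.224 ]
bar- [ 0.5239 -0.1984  0.224 ]
[ 0.55292643 -0.20112298  0.224     ] -5.360606187573024 0.058378501573705846
[ 0.57692227 -0.20297943  0.224     ] [ 0.52873019 -0.19306559  0.224     ] [ 0.55282623 -0.19802251  0.224     ] -11.624447661535743
```

Request:
carry_out --commands '[0,0,1,0,0,0.3,-0.7,1,-1,0,0.3,-0.8,0,-1,0,0.3,-0.8,0,-1,0,0.3,-0.8,0,-1,0,0.3,-0.8,0,-1,0,0.3,-0.8,0,-1,0,0.3,-0.8,0,-1,0]'

```text
time_s: 0.9
tcp_pos: [0.3437, 0.4017, 0.328]
eef_rot: [180.0, -0.0, -50.8]
contact_force: [0.7, 0.7, 0.4]
gripper_width: 0.0438
```

Request:
carry_out --commands '[0.16,-0.47,0,-1,0,0.16,-0.47,0,-1,0,0.16,-0.47,0,-1,0,0.16,-0.47,0,-1,0,0.16,-0.47,0,-1,0,0.16,-0.47,0,-1,0,0.16,-0.47,0,-1,0,0.16,-0.47,0,-1,0]'

```text
time_s: 1.7
tcp_pos: [0.3947, 0.2519, 0.3281]
eef_rot: [180.0, -0.0, -82.8]
contact_force: [0.7, -0.3, -0.4]
gripper_width: 0.0437
```

Request:
carry_out --commands '[0.16,-0.47,0,-1,0,0.16,-0.47,0,-1,0,0.16,-0.47,0,-1,0,0.16,-0.47,0,-1,0,0.16,-0.47,0,-1,0,0.16,-0.47,0,-1,0,0.16,-0.47,0,-1,0,0.16,-0.47,0,-1,0]'

```text
time_s: 2.5
tcp_pos: [0.4459, 0.1015, 0.3281]
eef_rot: [180.0, -0.0, -114.8]
contact_force: [-0.5, 0.8, -0.6]
gripper_width: 0.0439
```

Request:
carry_out --commands '[0.16,-0.47,0,-1,0,0.16,-0.47,0,-1,0,0.16,-0.47,0,-1,0,0.16,-0.47,0,-1,0,0.16,-0.47,0,-1,0,0.16,-0.47,0,-1,0,0.16,-0.47,0,-1,0,0.16,-0.47,0,-1,0]'

```text
time_s: 3.3
tcp_pos: [0.4971, -0.0488, 0.328]
eef_rot: [180.0, -0.0, -146.8]
contact_force: [0.5, 0.1, 0.5]
gripper_width: 0.0437
```

Request:
carry_out --commands '[0.16,-0.47,0,-1,0,0.16,-0.47,0,-1,0,0.16,-0.47,0,-1,0,0.16,-0.47,0,-1,0,0.16,-0.47,0,-1,0,0.16,-0.47,0,-1,0,0.16,-0.47,0,-1,0,0,0,0,0,0]'

```text
time_s: 4.1
tcp_pos: [0.5421, -0.1811, 0.3274]
eef_rot: [180.0, -0.1, -174.8]
contact_force: [-1.2, 0.1, -0.8]
gripper_width: 0.0438
```

Request:
carry_out --commands '[0.27,-0.47,-0.5,-1,0,0,0,-0.5,-1,0,0,0,-0.6,-0.75,0,0,0,-0.5,0,0,0,0,0,0,0]'

```text
time_s: 4.6
tcp_pos: [0.5509, -0.1976, 0.2413]
eef_rot: [180.0, -0.3, 174.4]
contact_force: [-0.3, -0.9, -0.2]
gripper_width: 0.0438
```

```bash
python3 - <<'E'
from h import *
cap('scene','s2');cap('top','t2')
a=cv2.imread('pics/s2.png')[100:220,225:345];b=cv2.imread('pics/t2.png')[190:310,325:455]
cv2.imwrite('pics/c2.png',np.hstack([cv2.resize(a,(400,400),interpolation=2),cv2.resize(b,(400,400),interpolation=2)]))
E
```

```text
(no output)
```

View pics/c2.png

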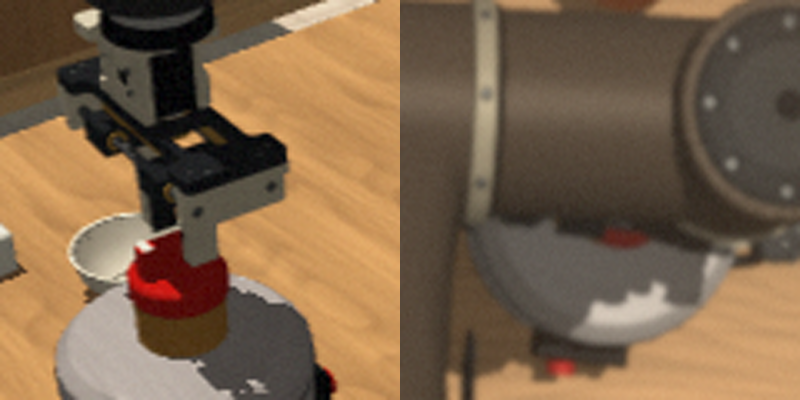

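The fingers straddle the red bar, with the nearer finger beside it and the white mark visible. Next I'll lower and grip softly, and use the side force to centre on the bar.

Request:
carry_out --commands '[0.04,-0.06,-0.2,0,0,0,0,-0.22,0,0,0,0,0,0,0]'

```text
time_s: 5.0
tcp_pos: [0.5538, -0.2006, 0.2264]
eef_rot: [180.0, -0.1, 174.4]
contact_force: [0.1, -1.3, -0.8]
gripper_width: 0.0436
```

Request:
carry_out --commands '[0,0,0,0,1,0,0,0,0,1,0,0,0,0,1,0,0,0,0,1,0,0,0,0,1,0,0,0,0,1]' --grip_force 8

```text
time_s: 5.6
tcp_pos: [0.5545, -0.2006, 0.2278]
eef_rot: [180.0, 0.0, 174.4]
contact_force: [0.6, 2.0, 1.6]
gripper_width: 0.0139
```

```bash
python3 -c "
from h import *
s=telemetry.get_state();[print(k,s[k]) for k in('tcp_pos','eef_rot','contact_force','moment','gripper_width')]"
```

```text
tcp_pos [ 0.55451315 -0.20061865  0.22778545]
eef_rot [1.79986583e+02 2.64386276e-02 1.74385924e+02]
contact_force [0.60186712 2.04031985 1.59422327]
moment [ 0.70216371 -0.07998815 -0.00738417]
gripper_width 0.013871687097758609
```

Request:
carry_out --commands '[-0.02,0.015,0,0,1,0,0,0,0,1,0,0,0,0,1]' --grip_force 3

```text
time_s: 5.9
tcp_pos: [0.554, -0.2002, 0.2277]
eef_rot: [-180.0, 0.1, 174.4]
contact_force: [3.1, 0.4, -0.6]
gripper_width: 0.0138
```

```bash
python3 -c "
from h import *
s=telemetry.get_state();[print(k,s[k]) for k in('tcp_pos','eef_rot','contact_force','moment','gripper_width')]"
```

```text
tcp_pos [ 0.55404495 -0.20022806  0.22769459]
eef_rot [-1.79997951e+02  5.87850315e-02  1.74384401e+02]
contact_force [ 3.08041442  0.36101755 -0.5740734 ]
moment [ 0.09364303 -1.24988356 -0.05904863]
gripper_width 0.013821178996529909
```

Request:
carry_out --commands '[0,0,0,0,1,0,0,0,0.5,1,0,0,0,0.5,1,0,0,0,0.5,1,0,0,0,0.5,1,0,0,0,0,1]' --grip_force 30

```text
time_s: 6.5
tcp_pos: [0.5534, -0.2006, 0.2278]
eef_rot: [-180.0, -0.0, -177.6]
contact_force: [0.9, -1.2, 1.4]
gripper_width: 0.0143
```

```bash
cat > st.py <<'E'
from h import *
s=telemetry.get_state();[print(k,s[k].round(4)) for k in('tcp_pos','eef_rot','contact_force','moment','joints')];print(s['time_s'],s['gripper_width'])
E
python3 st.py
```

```text
tcp_pos [ 0.5534 -0.2006  0.2278]
eef_rot [-1.799693e+02 -1.670000e-02 -1.775913e+02]
contact_force [ 0.9287 -1.2063  1.4129]
moment [-0.3857 -0.5306  0.0181]
joints [-8.83200e-01  1.33095e+01 -1.23226e+01  3.51000e-02 -6.43828e+01
 -8.67233e+01]
6.5 0.014288117862357168
```

Request:
carry_out --commands '[0,0,0,0.5,1,0,0,0,0.5,1,0,0,0,0.5,1,0,0,0,0.5,1,0,0,0,0.5,1,0,0,0,0.5,1,0,0,0,0.5,1,0,0,0,0,1]'

```text
time_s: 7.3
tcp_pos: [0.5532, -0.2005, 0.2278]
eef_rot: [-180.0, -0.0, -163.6]
contact_force: [-0.3, -0.3, 3.0]
gripper_width: 0.0137
```

```bash
python3 st.py
```

```text
tcp_pos [ 0.5532 -0.2005  0.2278]
eef_rot [-1.799853e+02 -3.450000e-02 -1.636436e+02]
contact_force [-0.2558 -0.267   2.9579]
moment [-0.4455 -0.0439 -0.0027]
joints [-8.79600e-01  1.33015e+01 -1.23280e+01  2.69000e-02 -6.43991e+01
 -7.27757e+01]
7.3 0.013704829751933578
```

Request:
carry_out --commands '[0,0,0,0.5,1,0,0,0,0.5,1,0,0,0,0.5,1,0,0,0,0.25,1,0,0,0,0,1,0,0,0,0,1]'

```text
time_s: 7.9
tcp_pos: [0.5534, -0.2003, 0.2276]
eef_rot: [-180.0, -0.0, -156.7]
contact_force: [-0.4, -1.3, 3.4]
gripper_width: 0.0138
```

```bash
python3 st.py
```

```text
tcp_pos [ 0.5534 -0.2003  0.2276]
eef_rot [-1.799942e+02 -2.040000e-02 -1.566916e+02]
contact_force [-0.4126 -1.3023  3.3748]
moment [-0.4032  0.044   0.0115]
joints [-8.72100e-01  1.33113e+01 -1.23286e+01  1.52000e-02 -6.43763e+01
 -6.58260e+01]
7.9 0.01375869980642105
```

Request:
carry_out --commands '[0,0,0,0.25,1,0,0,0,0,1,0,0,0,0.25,1,0,0,0,0,1,0,0,0,0,1]'

```text
time_s: 8.4
tcp_pos: [0.5535, -0.2002, 0.2275]
eef_rot: [180.0, -0.0, -154.6]
contact_force: [-0.3, -1.3, 3.6]
gripper_width: 0.0138
```

```bash
python3 st.py
```

```text
tcp_pos [ 0.5535 -0.2002  0.2275]
eef_rot [ 1.799976e+02 -7.000000e-03 -1.546224e+02]
contact_force [-0.3266 -1.3364  3.5761]
moment [-0.3971  0.159  -0.0462]
joints [-8.65900e-01  1.33200e+01 -1.23264e+01  1.00000e-03 -6.43609e+01
 -6.37569e+01]
8.4 0.013840011966731453
```

Request:
carry_out --commands '[0,0,0,0.25,1,0,0,0,0,1,0,0,0,0.25,1,0,0,0,0,1,0,0,0,0,1]'

```text
time_s: 8.9
tcp_pos: [0.5536, -0.2002, 0.2275]
eef_rot: [180.0, 0.0, -152.6]
contact_force: [-1.5, -1.4, 3.3]
gripper_width: 0.0138
```

```bash
python3 st.py
```

```text
tcp_pos [ 0.5536 -0.2002  0.2275]
eef_rot [ 1.799967e+02  2.400000e-03 -1.526245e+02]
contact_force [-1.5153 -1.4002  3.2641]
moment [-0.2012  0.1043  0.0489]
joints [-8.67500e-01  1.33208e+01 -1.23253e+01 -4.50000e-03 -6.43533e+01
 -6.17551e+01]
8.9 0.013783467484863362
```

Request:
carry_out --commands '[0,0,0,0.25,1,0,0,0,0,1,0,0,0,0,1]'

```text
time_s: 9.2
tcp_pos: [0.5537, -0.2003, 0.2276]
eef_rot: [-180.0, 0.0, -151.6]
contact_force: [1.0, -1.1, 2.7]
gripper_width: 0.0139
```

```bash
python3 st.py
```

```text
tcp_pos [ 0.5537 -0.2003  0.2276]
eef_rot [-1.799882e+02  1.500000e-02 -1.516229e+02]
contact_force [ 0.9565 -1.148   2.6775]
moment [-0.4783 -0.267  -0.0979]
joints [-8.70300e-01  1.33233e+01 -1.23167e+01  3.30000e-03 -6.43411e+01
 -6.07541e+01]
9.2 0.013866822412838367
```

Request:
carry_out --commands '[0,0,0,0.25,1,0,0,0,0,1,0,0,0,0,1]'

```text
time_s: 9.5
tcp_pos: [0.5537, -0.2003, 0.2276]
eef_rot: [-180.0, 0.0, -150.6]
contact_force: [1.5, -1.9, 1.8]
gripper_width: 0.0137
```

```bash
python3 st.py|sed -n 2,4p
```

```text
eef_rot [-1.799853e+02  1.430000e-02 -1.506333e+02]
contact_force [ 1.5159 -1.883   1.7603]
moment [-0.8473 -0.5997 -0.29  ]
```

Request:
carry_out --commands '[0,0,0,0.25,1,0,0,0,0,1,0,0,0,0,1]'

```text
time_s: 9.8
tcp_pos: [0.5537, -0.2002, 0.2276]
eef_rot: [-180.0, 0.0, -149.6]
contact_force: [1.6, -2.0, 2.7]
gripper_width: 0.0137
```

```bash
python3 st.py|sed -n 2,4p
```

```text
eef_rot [-1.799914e+02  1.870000e-02 -1.496351e+02]
contact_force [ 1.629  -2.031   2.6914]
moment [-0.7525 -0.7643 -0.506 ]
```

The torque ran -0.10, -0.29, -0.51 N m over the last 1° steps, so this is the first stop. I'll back off about 1.5° and hold for over a second to vent.

Request:
carry_out --commands '[0,0,0,-0.35,1,0,0,0,0,1,0,0,0,0,1,0,0,0,0,1,0,0,0,0,1,0,0,0,0,1,0,0,0,0,1,0,0,0,0,1]'

```text
time_s: 10.6
tcp_pos: [0.5536, -0.2002, 0.2276]
eef_rot: [-180.0, 0.0, -151.0]
contact_force: [2.3, -3.3, 1.5]
gripper_width: 0.0138
```

Request:
carry_out --commands '[0,0,0,0,1,0,0,0,0,1,0,0,0,0,1,0,0,0,0,1,0,0,0,0,1,0,0,0,0,1]'

```text
time_s: 11.2
tcp_pos: [0.5536, -0.2002, 0.2276]
eef_rot: [-180.0, 0.0, -151.0]
contact_force: [2.5, -3.6, 1.6]
gripper_width: 0.0138
```

```bash
python3 st.py
```

```text
tcp_pos [ 0.5536 -0.2002  0.2276]
eef_rot [-1.799952e+02  6.200000e-03 -1.510210e+02]
contact_force [ 2.5107 -3.5818  1.5582]
moment [-1.3562 -1.2736 -0.1947]
joints [-8.68500e-01  1.33196e+01 -1.23228e+01  1.20000e-03 -6.43499e+01
 -6.01530e+01]
11.2 0.01378346031169571
```

Request:
carry_out --commands '[0,0,0,-0.25,1,0,0,0,0,1,0,0,-0.025,0,1,0,0,-0.025,0,1,0,0,0,0,1,0,0,0,0,1]'

```text
time_s: 11.8
tcp_pos: [0.5536, -0.2002, 0.2256]
eef_rot: [-180.0, 0.0, -152.0]
contact_force: [2.1, -2.9, 3.4]
gripper_width: 0.0134
```

```bash
python3 st.py|sed -n 1,4p
```

```text
tcp_pos [ 0.5536 -0.2002  0.2256]
eef_rot [-1.799966e+02  3.600000e-03 -1.520193e+02]
contact_force [ 2.1468 -2.9142  3.4032]
moment [-1.0472 -0.9392 -0.0227]
```

Request:
carry_out --commands '[0,0,-0.025,0,1,0,0,0,0,1,0,0,0,0,1]'

```text
time_s: 12.1
tcp_pos: [0.5536, -0.2002, 0.2245]
eef_rot: [180.0, 0.0, -152.0]
contact_force: [2.1, -2.3, 4.3]
gripper_width: 0.0136
```

Request:
carry_out --commands '[0,0,-0.025,0,1,0,0,0,0,1,0,0,0,0,1]'

```text
time_s: 12.4
tcp_pos: [0.5536, -0.2002, 0.2236]
eef_rot: [-180.0, 0.0, -152.0]
contact_force: [2.2, -2.4, 5.2]
gripper_width: 0.0139
```

```bash
python3 st.py|sed -n 1,4p
```

```text
tcp_pos [ 0.5536 -0.2002  0.2236]
eef_rot [-1.799975e+02  1.900000e-03 -1.520211e+02]
contact_force [ 2.2233 -2.426   5.1693]
moment [-1.0429 -0.8325 -0.0548]
```

Request:
carry_out --commands '[0,0,-0.025,0,1,0,0,0,0,1,0,0,0,0,1]'

```text
time_s: 12.7
tcp_pos: [0.5536, -0.2002, 0.2226]
eef_rot: [180.0, 0.0, -152.0]
contact_force: [1.8, -2.6, 6.0]
gripper_width: 0.014
```

Request:
carry_out --commands '[0,0,-0.025,0,1,0,0,0,0,1,0,0,0,0,1]'

```text
time_s: 13.0
tcp_pos: [0.5536, -0.2002, 0.2216]
eef_rot: [-180.0, 0.0, -152.0]
contact_force: [1.0, -2.2, 5.3]
gripper_width: 0.014
```

Request:
carry_out --commands '[0,0,-0.025,0,1,0,0,0,0,1,0,0,0,0,1]'

```text
time_s: 13.3
tcp_pos: [0.5536, -0.2002, 0.2206]
eef_rot: [-180.0, 0.0, -152.0]
contact_force: [0.9, -2.9, 4.4]
gripper_width: 0.0138
```

Request:
carry_out --commands '[0,0,-0.025,0,1,0,0,0,0,1,0,0,0,0,1]'

```text
time_s: 13.6
tcp_pos: [0.5536, -0.2002, 0.2197]
eef_rot: [-180.0, 0.0, -152.0]
contact_force: [1.5, -2.9, 5.0]
gripper_width: 0.0132
```

Request:
carry_out --commands '[0,0,-0.025,0,1,0,0,0,0,1,0,0,0,0,1]'

```text
time_s: 13.9
tcp_pos: [0.5536, -0.2002, 0.2187]
eef_rot: [-180.0, 0.0, -152.0]
contact_force: [1.1, -1.4, 6.1]
gripper_width: 0.0137
```

```bash
python3 - <<'E'
from h import *
cap('scene','s3')
o=[cv2.resize(cv2.imread(f'pics/{f}.png')[130:220,240:330],(400,400),interpolation=2) for f in('s2','s3')]
cv2.imwrite('pics/c3.png',np.hstack(o))
E
python3 st.py
```

```text
tcp_pos [ 0.5536 -0.2002  0.2187]
eef_rot [-1.799914e+02  6.600000e-03 -1.520128e+02]
contact_force [ 1.8605 -1.7529  6.16  ]
moment [-0.7973 -0.5791  0.0062]
joints [-8.63700e-01  1.36947e+01 -1.30357e+01  4.90000e-03 -6.32597e+01
 -6.11513e+01]
13.95 0.013452209476578296
```

View pics/c3.png

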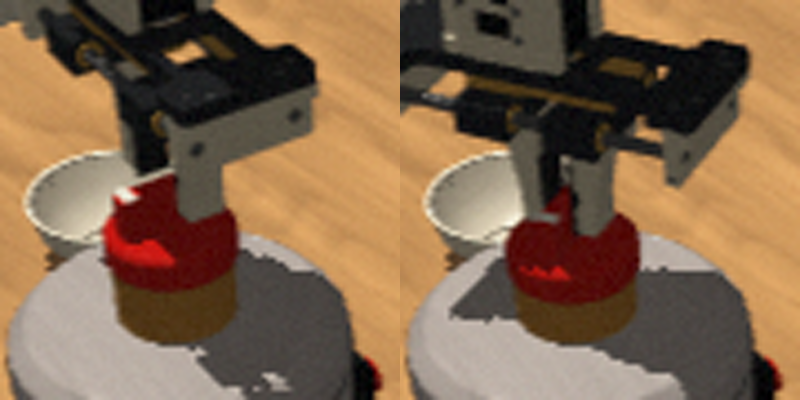

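The red disc's lower edge dropped from about y=292 to y=305 in the crop and the bar is still gripped, so the cap is going down with the tool. I'll keep pressing until it bottoms.

Request:
carry_out --commands '[0,0,-0.025,0,1,0,0,0,0,1,0,0,0,0,1]'

```text
time_s: 14.25
tcp_pos: [0.5536, -0.2002, 0.2178]
eef_rot: [-180.0, 0.0, -152.0]
contact_force: [0.6, -2.5, 6.9]
gripper_width: 0.0143
```

Request:
carry_out --commands '[0,0,-0.02,0,1,0,0,0,0,1,0,0,0,0,1]'

```text
time_s: 14.55
tcp_pos: [0.5537, -0.2002, 0.2173]
eef_rot: [-180.0, 0.0, -152.0]
contact_force: [0.1, -1.8, 8.1]
gripper_width: 0.0139
```

Request:
carry_out --commands '[0,0,-0.02,0,1,0,0,0,0,1,0,0,0,0,1]'

```text
time_s: 14.85
tcp_pos: [0.5538, -0.2002, 0.2173]
eef_rot: [-179.9, 0.0, -152.0]
contact_force: [-1.5, -0.4, 12.1]
gripper_width: 0.0135
```

It bottomed at z 0.2173, about 10 mm down, where 0.8 mm of command gave no travel and the force rose to 12 N. I'll ease up a little and turn past the stop.

Request:
carry_out --commands '[0,0,0.02,0,1,0,0,0,0.25,1,0,0,0,0.25,1,0,0,0,0.25,1,0,0,0,0,1]'

```text
time_s: 15.35
tcp_pos: [0.5536, -0.2, 0.2173]
eef_rot: [-180.0, 0.0, -149.0]
contact_force: [-0.4, -0.2, 8.1]
gripper_width: 0.014
```

```bash
python3 st.py|sed -n 1,4p
```

```text
tcp_pos [ 0.5536 -0.2     0.2173]
eef_rot [-1.799977e+02  2.360000e-02 -1.489771e+02]
contact_force [-0.3659 -0.2394  8.0945]
moment [-0.1588 -0.1197 -0.0192]
```

Request:
carry_out --commands '[0,0,0,0.25,1,0,0,0,0.25,1,0,0,0,0,1,0,0,0,0,1]'

```text
time_s: 15.75
tcp_pos: [0.5535, -0.2, 0.2173]
eef_rot: [180.0, 0.0, -147.0]
contact_force: [-0.8, 0.2, 9.2]
gripper_width: 0.0137
```

```bash
python3 st.py|sed -n 1,4p
```

```text
tcp_pos [ 0.5535 -0.2     0.2173]
eef_rot [ 1.799946e+02  1.430000e-02 -1.470090e+02]
contact_force [-0.7847  0.2009  9.2233]
moment [-0.0335 -0.0037 -0.0017]
```

It is past the stop with no torque, so I'll carry on towards the end.

Request:
carry_out --commands '[0,0,0,0.5,1,0,0,0,0.5,1,0,0,0,0.5,1,0,0,0,0.5,1,0,0,0,0.5,1,0,0,0,0.5,1,0,0,0,0.5,1,0,0,0,0.5,1]'

```text
time_s: 16.55
tcp_pos: [0.5532, -0.2, 0.2173]
eef_rot: [180.0, 0.0, -130.9]
contact_force: [-1.0, -0.1, 9.7]
gripper_width: 0.0143
```

Request:
carry_out --commands '[0,0,0,0.5,1,0,0,0,0.5,1,0,0,0,0.5,1,0,0,0,0.5,1,0,0,0,0.5,1,0,0,0,0.5,1,0,0,0,0.5,1,0,0,0,0,1]'

```text
time_s: 17.35
tcp_pos: [0.5532, -0.2001, 0.2173]
eef_rot: [180.0, -0.0, -116.9]
contact_force: [-0.9, -0.2, 9.8]
gripper_width: 0.014
```

```bash
python3 st.py
```

```text
tcp_pos [ 0.5532 -0.2001  0.2173]
eef_rot [ 1.799801e+02 -6.500000e-03 -1.169420e+02]
contact_force [-0.8804 -0.2294  9.8305]
moment [-0.2418  0.3214  0.0488]
joints [-8.56300e-01  1.37376e+01 -1.31734e+01 -3.20000e-03 -6.31097e+01
 -2.60842e+01]
17.35 0.013969487522419072
```

Request:
carry_out --commands '[0,0,0,0.5,1,0,0,0,0.5,1,0,0,0,0.5,1,0,0,0,0.5,1,0,0,0,0.25,1,0,0,0,0,1,0,0,0,0,1]'

```text
time_s: 18.05
tcp_pos: [0.5532, -0.2001, 0.2173]
eef_rot: [180.0, -0.0, -108.0]
contact_force: [-1.3, -1.3, 9.0]
gripper_width: 0.014
```

```bash
python3 st.py|sed -n 2,4p
```

```text
eef_rot [ 1.799834e+02 -4.200000e-03 -1.080108e+02]
contact_force [-1.2958 -1.2594  8.9513]
moment [-0.2828  0.2835 -0.0356]
```

Request:
carry_out --commands '[0,0,0,0.25,1,0,0,0,0,1,0,0,0,0,1]'

```text
time_s: 18.35
tcp_pos: [0.5534, -0.2001, 0.2173]
eef_rot: [-180.0, 0.0, -107.0]
contact_force: [-1.2, -0.4, 9.0]
gripper_width: 0.0138
```

```bash
python3 st.py|sed -n 2,4p
```

```text
eef_rot [-1.799941e+02  3.600000e-03 -1.070233e+02]
contact_force [-1.2082 -0.3781  8.9528]
moment [-0.3007  0.1008 -0.1089]
```

Request:
carry_out --commands '[0,0,0,0.25,1,0,0,0,0,1,0,0,0,0,1]'

```text
time_s: 18.65
tcp_pos: [0.5537, -0.2001, 0.2173]
eef_rot: [-180.0, 0.0, -106.0]
contact_force: [1.0, -1.4, 8.0]
gripper_width: 0.0137
```

```bash
python3 st.py|sed -n 2,4p
```

```text
eef_rot [-1.79961e+02  9.80000e-03 -1.06023e+02]
contact_force [ 1.0138 -1.3882  8.0202]
moment [-0.4789 -0.3387 -0.1395]
```

Request:
carry_out --commands '[0,0,0,0.25,1,0,0,0,0,1,0,0,0,0,1]'

```text
time_s: 18.95
tcp_pos: [0.5541, -0.2001, 0.2173]
eef_rot: [-179.9, 0.0, -105.0]
contact_force: [1.5, -1.7, 7.1]
gripper_width: 0.0136
```

```bash
python3 st.py|sed -n 2,4p
```

```text
eef_rot [-1.799199e+02  1.860000e-02 -1.050195e+02]
contact_force [ 1.46   -1.6865  7.092 ]
moment [-0.6876 -0.811  -0.1884]
```

That is the hard end: the torque is rising and the tool is being pushed sideways. I'll back off about 1.5° and lift slowly, watching the force.

Request:
carry_out --commands '[0,0,0,-0.35,1,0,0,0.05,0,1,0,0,0.05,0,1,0,0,0.05,0,1,0,0,0.05,0,1,0,0,0.05,0,1,0,0,0,0,1]'

```text
time_s: 19.65
tcp_pos: [0.5538, -0.2001, 0.2269]
eef_rot: [-180.0, 0.0, -106.4]
contact_force: [3.1, -1.4, 3.1]
gripper_width: 0.0136
```

Request:
carry_out --commands '[0,0,0.05,0,1,0,0,0.05,0,1,0,0,0,0,1]'

```text
time_s: 19.95
tcp_pos: [0.5535, -0.2, 0.2302]
eef_rot: [180.0, 0.0, -106.4]
contact_force: [5.4, -1.6, -0.7]
gripper_width: 0.0138
```

Request:
carry_out --commands '[0.01,0,0.05,0,1,0,0,0.05,0,1,0,0,0,0,1]'

```text
time_s: 20.25
tcp_pos: [0.5534, -0.1998, 0.2336]
eef_rot: [179.9, 0.0, -106.4]
contact_force: [3.7, -0.6, -2.3]
gripper_width: 0.0139
```

Request:
carry_out --commands '[0,0,0.05,0,1,0,0,0.05,0,1,0,0,0,0,1]'

```text
time_s: 20.55
tcp_pos: [0.5531, -0.2001, 0.2385]
eef_rot: [179.9, -0.0, -106.4]
contact_force: [-0.4, 0.6, -1.5]
gripper_width: 0.0136
```

The cap is free. I'll lift it and carry it over to the tray.

Request:
carry_out --commands '[0,0,0.4,0,1,0,0,0.7,0,1,0,0,0.7,0,1,0,0.3,0.4,0,1,0,0.6,0,0,1,0,0.8,0,0,1,0,0.8,0,0,1,0,0.8,0,0,1]'

```text
time_s: 21.35
tcp_pos: [0.5526, -0.0672, 0.3264]
eef_rot: [179.9, -0.0, -106.5]
contact_force: [1.1, -0.3, -1.8]
gripper_width: 0.0139
```

Request:
carry_out --commands '[0,0.8,0,0,1,0,0.8,0,0,1,0,0.8,0,0,1,0,0.8,0,0,1,0,0.8,0,0,1,0,0.8,0,0,1,0,0.8,0,0,1,0,0.4,0,0,1]'

```text
time_s: 22.15
tcp_pos: [0.5529, 0.1736, 0.3262]
eef_rot: [179.9, -0.1, -106.3]
contact_force: [-0.3, -0.5, -2.5]
gripper_width: 0.0139
```

Request:
carry_out --commands '[0,0,0,0,1,0,0,-0.8,0,1,0,0,-0.8,0,1,0,0,-0.8,0,1,0,0,-0.7,0,1,0,0,0,0,1]'

```text
time_s: 22.75
tcp_pos: [0.5513, 0.1695, 0.1987]
eef_rot: [179.7, -0.3, -106.5]
contact_force: [-0.1, 0.1, -2.9]
gripper_width: 0.0137
```

```bash
python3 - <<'E'
from h import *
cap('scene','s4');cap('top','t4')
a=cv2.imread('pics/s4.png')[190:370,290:470];b=cv2.imread('pics/t4.png')[150:330,140:320]
cv2.imwrite('pics/c4.png',np.hstack([cv2.resize(x,(400,400),interpolation=2) for x in(a,b)]))
for p in [(.552,.186,0.004),(.552,.186,.06)]: print((proj('s4',p)-[290,190])*400/180)
E
python3 st.py
```

```text
[204.24586616 299.25956861]
[208.51672028 263.63995384]
tcp_pos [0.5541 0.1709 0.2033]
eef_rot [ 1.799877e+02 -7.240000e-02 -1.064367e+02]
contact_force [ 0.5316  0.2718 -1.3874]
moment [ 0.087  -0.1698  0.0048]
joints [ 3.64846e+01  1.36233e+01 -1.53011e+01  3.86000e-02 -6.11409e+01
 -5.29400e+01]
22.85 0.01352312318914462
```

View pics/c4.png

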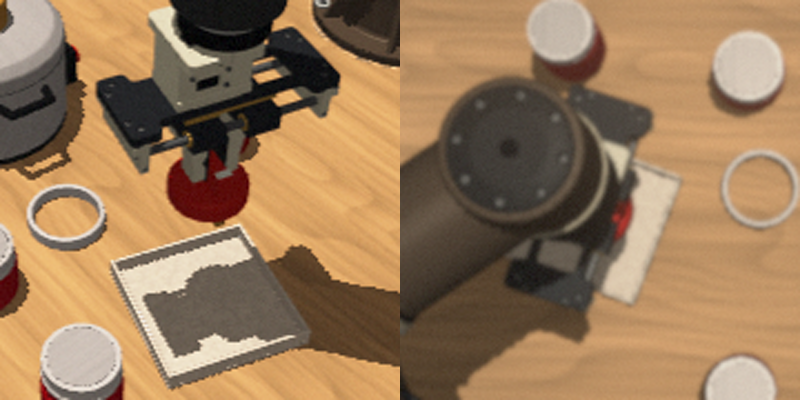

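The cap hangs upright at about (207,190) in the left crop. The tray's centre is near (207,303), against a predicted (204,299). I'll shift 15 mm in y and lower gently.

Request:
carry_out --commands '[-0.03,0.37,-0.5,0,1,0,0,-0.6,0,1,0,0,-0.6,0,1,0,0,-0.6,0,1,0,0,-0.4,0,1,0,0,0,0,1,0,0,0,0,1]'

```text
time_s: 23.55
tcp_pos: [0.5539, 0.187, 0.0966]
eef_rot: [-179.9, 0.1, -106.4]
contact_force: [-0.6, 0.2, -1.2]
gripper_width: 0.0139
```

Request:
carry_out --commands '[0,0,-0.1,0,1,0,0,-0.1,0,1,0,0,-0.1,0,1,0,0,-0.05,0,1,0,0,0,0,1,0,0,0,0,1]'

```text
time_s: 24.15
tcp_pos: [0.5528, 0.1866, 0.0807]
eef_rot: [180.0, -0.0, -106.4]
contact_force: [0.3, 0.2, -1.8]
gripper_width: 0.0138
```

Request:
carry_out --commands '[0,0,-0.05,0,1,0,0,-0.05,0,1,0,0,-0.05,0,1,0,0,-0.025,0,1,0,0,0,0,1,0,0,0,0,1]'

```text
time_s: 24.75
tcp_pos: [0.5528, 0.1866, 0.0737]
eef_rot: [180.0, -0.0, -106.4]
contact_force: [-0.0, -0.0, -2.8]
gripper_width: 0.0136
```

Request:
carry_out --commands '[0,0,-0.025,0,1,0,0,0,0,1,0,0,0,0,1]'

```text
time_s: 25.05
tcp_pos: [0.5528, 0.1866, 0.0728]
eef_rot: [-180.0, 0.0, -106.4]
contact_force: [-0.4, 0.9, -2.2]
gripper_width: 0.0138
```

Request:
carry_out --commands '[0,0,-0.025,0,1,0,0,0,0,1,0,0,0,0,1]'

```text
time_s: 25.35
tcp_pos: [0.5529, 0.1867, 0.0718]
eef_rot: [-180.0, 0.0, -106.4]
contact_force: [-0.8, -0.1, -0.8]
gripper_width: 0.0139
```

Request:
carry_out --commands '[0,0,-0.02,0,1,0,0,0,0,1,0,0,0,0,1]'

```text
time_s: 25.65
tcp_pos: [0.553, 0.1868, 0.0718]
eef_rot: [-180.0, 0.0, -106.4]
contact_force: [-2.0, 0.3, 6.3]
gripper_width: 0.0135
```

Request:
carry_out --commands '[0,0,-0.015,0,1,0,0,0,0,1,0,0,0,0,1]'

```text
time_s: 25.95
tcp_pos: [0.553, 0.1868, 0.0718]
eef_rot: [-179.9, 0.0, -106.4]
contact_force: [-4.0, -0.2, 11.5]
gripper_width: 0.014
```

It's on the floor. The z stayed at 0.0718 while the force rose to 11.5 N. I'll ease off, release gently and rise.

Request:
carry_out --commands '[0,0,0.03,0,1,0,0,0,0,1,0,0,0,0,0.3,0,0,0,0,0.3,0,0,0,0,0.3,0,0,0,0,0.3,0,0,0,0,0.3]' --grip_force 10

```text
time_s: 26.65
tcp_pos: [0.5528, 0.1866, 0.0715]
eef_rot: [180.0, -0.0, -106.4]
contact_force: [0.9, 0.1, 0.3]
gripper_width: 0.0306
```

Request:
carry_out --commands '[0,0,0.2,0,0.3,0,0,0.5,0,0.3,0,0,0.8,0,0.3,0,0,0.8,0,0.3,0,0,0.8,0,0.3,0,-0.5,0.8,0,0.3,0,-0.8,0.5,0,0.3,0,-0.8,0.5,0,0.3]'

```text
time_s: 27.45
tcp_pos: [0.5526, 0.102, 0.2696]
eef_rot: [-179.9, 0.1, -106.3]
contact_force: [0.6, -0.0, -0.6]
gripper_width: 0.0308
```

Request:
carry_out --commands '[0,-0.8,0,0,0.3,0,-0.8,0,0,0.3,0,-0.5,0,0,0.3,0,0,0,0,0.3,0,0,0,0,0.3]'

```text
time_s: 27.95
tcp_pos: [0.5527, 0.0183, 0.2681]
eef_rot: [-180.0, 0.0, -106.5]
contact_force: [-0.1, -0.4, 0.1]
gripper_width: 0.0311
```

```bash
python3 - <<'E'
from h import *
cap('scene','s5');cap('top','t5')
a=cv2.imread('pics/s5.png');b=cv2.imread('pics/t5.png')[150:330,140:320]
cv2.imwrite('pics/c5.png',np.hstack([cv2.resize(a,(533,400),interpolation=2)[:,133:],cv2.resize(b,(400,400),interpolation=2)]))
E
python3 st.py
```

```text
tcp_pos [0.5528 0.0192 0.2678]
eef_rot [-1.799853e+02  1.940000e-02 -1.064006e+02]
contact_force [-0.1737 -0.0257 -0.3734]
moment [ 0.1475 -0.0377  0.011 ]
joints [ 2.22719e+01  8.35820e+00 -1.31721e+01 -6.40000e-03 -6.84460e+01
 -3.86701e+01]
28.05 0.030534388548448314
```

View pics/c5.png

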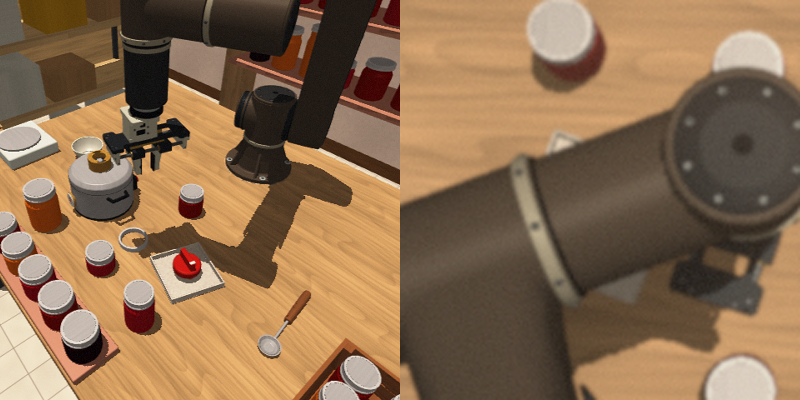

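The cap stands upright near the tray's centre, at about (187,265) in the left picture. The neck is open, and the jars, band and ladle are where they started. The gripper hangs free over the table, so I'm handing in.

```bash
python3 -c "
from h import *
print(r.close_job())"
```

```text
the job is handed in; nothing more can be done
None
```

I opened the boiler, set the cap in the white tray and handed the job in at about 28 s of the 69 s allowed. No verdict came back.

- **Vent:** I turned the cap to the first stop, where the torque reached 0.5 N m. I then held it there, unpressed, for about 1.4 s.
- **Press and turn:** The cap bottomed about 10 mm down. The tool force while pressing was at most about 12 N. I turned it on past the stop until the end could be felt, at an estimated cap angle of about 1.4 rad.
- **Lift and place:** The cap came straight out and was lowered in 1 mm steps or less until it touched the tray floor. The press on the floor peaked at 11.5 N before I released.

**Last checks:** The final picture shows the cap upright near the tray's centre. The gripper was clear with almost no force on it, and no jar, band or ladle had visibly moved. I checked the bystanders only by eye in the scene view, because the arm hid the tray from the top camera.

**Disagreements:**
- One bar-angle reading from the scene camera (-11.6°) differed from the top view (-5.4°). I used the top view, and the felt stop and end angles agreed with it.
- There was a sideways rub of about 5 N while lifting the cap out, which then cleared.

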